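# Hold the spring clip open around the lot card

## Robot

A 6-joint arm with a two-finger parallel gripper is mounted at the origin on the work surface. World frame = base frame: x ahead of the robot, y to its left, z up, the work surface at z = 0. Lengths are in m, angles in rad, forces in N, time in s.
With the tool pointing down it reaches from about 0.35 to 0.85 m from the base axis. Payload 8.1 kg.
Tool frame: the origin (TCP) lies on the centre line of the jaws, within the pads' length; the fingertips stand 17 mm ahead of it and the grasp point (between the pads) lies 2 mm behind it (robot.tip_reach is the z of the fingertips in the tool frame, in m); z points along the fingers, y is the direction in which the jaws open and shut (so a half turn about z gives the same grasp; the last joint's range is limited). The gripper opens to 93 mm and grips with 3 to 60 N. Pads are 15 mm wide; open, the fingers measure 128 mm over their backs; the gripper's body (75 mm by 188 mm) begins 65 mm behind the grasp point.
Start: joints at [-1.206, 0.13, 1.488, -0, 1.523, -0.085], TCP at [0.261, -0.54, 0.236] pointing down, gripper open.
Joint ranges: [-2.96, 2.96], [-0.89, 2.26], [0.02, 2.5], [-1.34, 4.48], [0, 2.73], [-2.66, 2.66]. Speed limits (rad/s): [2.39, 2.39, 2.79, 3.14, 3.14, 3.14].

## Interface

Orientations are given as a rotation vector (axis times angle).
In Python, from plant import robot, read_camera, ticket gives the robot as it stands.
- The arm moves only by the tool arm_command, never from a script. Its argument "rows" is a list of rows, each a list of 7 numbers: the shift along the world's x, y, z each as a share of 0.8 m, from -1 to 1, then the turn, a rotation vector about the world's x, y, z each as a share of 30 degrees, from -1 to 1, then the closure, from 0 (fully open) to 1 (shut). A call has 1 to 12 rows; each row is the pose to reach, as a shift and turn from the pose measured when the call began; what a row does not reach only later rows make up. A row lasts 1/12 s, in which the tool goes at most 41.7 mm and 7.16 degrees, less where a joint would pass 70% of its speed; a pose out of reach is approached as far as the arm can. A call with a number of a shift or a turn outside -1 to 1 is refused whole. A call with a gripper value outside its range is refused whole. The fingers move at their own pace and stop on an object; "grip_force" is the grip in N (left out, the last holds). Time passes only in rows, so rows that repeat a pose let the fingers close. It gives the time, the measured TCP pose, the force and the opening at its end, in the units of the state.
- robot.read_state(): the state, without advancing time (a new reading comes with each control period).
- read_camera(name): name is "scene" or "top" or "wrist"; returns a dict with "frame" (480x640x3 uint8, red, green, blue), "camera_matrix" (3x3 intrinsics, pixels), "dist_coeffs" ([k1, k2, p1, p2, k3] as OpenCV has them; the pictures are not rectified), "cam_to_world" (4x4, takes a point from camera to world coordinates). Camera axes: x right, y up, looking along -z (the intrinsics and any distortion apply to the point x, -y, -z); pixel columns grow to the right and rows downward; lengths in m; the calibration is good to about 2 mm. A picture is of the moment at which its call begins. There is no depth.
- ticket.close_job(): hands the job in, once; it reports no verdict.
The state is a dict: "t": time; "q": joint angles; "dq": joint speeds; "joint_torque": joint torques, N m; "tool_pos": TCP position; "orientation": TCP orientation; "force": force on the tool from outside, world axes, zero at the start; "wrist_torque": the same for the moment, N m; "opening": finger opening in m.
Only numpy, scipy, OpenCV 4.12 (cv2) and the standard library are available. Lean on these libraries where they do the work, as an engineer would, in place of code of your own. Each camera call takes 0.05 s, during which the arm holds its last target.

## Task

Pick up the spring clip lying on the bench by squeezing its two tails together so that its jaws gape wide open, and bring it to the larger of the two standing cards so that the card's overhanging upright edge is well inside the open jaws, about half-way up, with neither jaw touching the card. Be gentle: do not press, push or pinch the card, and leave its stand and everything else where it is. Finish while still holding the clip squeezed open around the card's edge, off the bench, so that the packer can slip a ticket in; do not let go.

Things in the scene. Friction and masses are not known exactly. Their poses are not given: they have to be found in the camera images.
- clip: loose aluminium spring clip, 110 g, 112 mm long, on its side, 44 mm high. Origin at the pivot, on the underside; x from tails to jaws, z along the pivot pin (up). Fixed half: plate, x -52 to 60 mm, y -13 to -8 mm; the sprung lever is on the +y side. Shut: tips meet at x 60, the lever's tail ends at x -43, y 38 mm. Fully open: tails parallel, 26 mm over all (y -13 to 13), jaws gape nearly 30 mm
- clip_lever (a joint): angle of the clip's lever, rad: 0 = jaws shut (where the spring keeps it), 0.5 = fully open against its stop; about 6 N on the tails starts it, 11 N holds it fully open
- clip_tails (a point): point on the clip's fixed half midway between the two tails when shut (46 mm over all there), half-way up (22 mm above the underside): x -34, y +10 mm from the clip's origin. Grasp here from above, fingers closing along the clip's y. Once squeezed open, the middle between the tails is at y 0
- clip_mouth (a point): point on the clip's fixed half in the middle of the gape when the jaws are open, 20 mm inside the jaw tips, half-way up: x 40, y +7.5 mm from the clip's origin, 22 mm above its underside; axes as the clip's. The open jaws leave about 13 mm free to either side of it
- card: larger lot card: upright rigid white plastic, 130 wide, 100 high, 3 mm thick, 45 to 145 mm above the bench, on a loose steel stand (800 g in all, slides if pushed). Origin on the bench under the card; x along the card: free edge at x -60 mm (towards the robot), other edge at +70; y square to it. Foot (85 x 75 x 14 mm) and posts at x -8 to 78 mm, so the free edge overhangs by over 50 mm
- card_edge (a point): middle of the larger card's free upright edge, 95 mm above the bench; its axes are the card's (x points from the edge into the card).
- small_card: bystander: a like stand with a smaller card, 110 mm wide and 50 mm high (45 to 95 mm above the bench); origin and axes as for the larger one. The two stands may change places.
- sticker_roll: bystander: paper roll, 84 mm across, 30 mm high, lying flat; origin at the centre of its underside
- marker: bystander: grey marker pen with a black cap, 128 mm long, 16 mm thick, lying along its x; origin at the middle of its underside
- spray: bystander: white plastic bottle, 72 mm across, 190 mm high; origin at the centre of its underside
- bananas: bystander: hand of green bananas fanned out to +x of its stem, reaching 165 mm, 60 mm high; origin under the stem
- scanner: bystander: black and grey hand scanner, 140 mm long, 36 mm high; origin under its middle
- tin: bystander: open steel tin, 72 mm across, 100 mm high; origin at the centre of its underside
Things that resemble listed ones, but are neither listed nor needed, are in the scene too. Leave any red look-alike of the clip alone.

How it is judged:
On the way:
1. the clip is off the bench, held squeezed open (lever past 0.35 rad) (value of joint clip_lever above 0.35 rad and height (world z) of clip_mouth above 0.045 m and contact force between the fingers and clip above 2 N), for 0.2 s.
At the end, for the whole second after the job is handed in: Fingers hold the clip still, open past 0.35 rad, upright and in line with the larger card within 0.3 rad; the card edge lies 8 to 46 mm inside the jaw tips, within 12.5 mm of mid-gape and 28 mm of half-way up; clip on card under 0.5 N; stand upright, moved under 15 mm (value of joint clip_lever above 0.35 rad and contact force between the fingers and clip above 2 N and contact force between clip and card below 0.5 N and height (world z) of clip_mouth above 0.06 m and x of card_edge in the frame of clip_mouth between -0.026 and 0.012 m and y of card_edge in the frame of clip_mouth between -0.0125 and 0.0125 m and z of card_edge in the frame of clip_mouth between -0.028 and 0.028 m and angle between the x axis of clip and the x axis of card, either way round below 0.3 rad and angle between clip's own z axis and vertical below 0.3 rad and linear speed of clip below 0.03 m/s and angle between card's own z axis and vertical below 0.1 rad and distance of card from where it was at the start of the episode below 0.015 m); the arm keeps its last pose, push and grip.
It fails at once if the card or its stand is pressed or pinched by the clip with more than 3 N (contact force between clip and card above 3 N).
It fails at once if the card is pressed by the robot itself with more than 3 N (contact force between any of the fingers, the arm and card above 3 N).
It fails at once if the larger card's stand is pushed more than 15 mm or tipped (distance of card from where it was at the start of the episode above 0.015 m or angle between card's own z axis and vertical above 0.15 rad).
It fails at once if a bystander is moved more than 25 mm (distance of any of small_card, sticker_roll, marker, spray, bananas, scanner, tin from where it was at the start of the episode above 0.025 m).
It also fails if it takes over 56 s, if anything falls off the work surface, if the arm or the gripper's body presses on something with over 40 N, if the wrist force passes 120 N, or if a joint passes its speed limit or range.

## Working session

There is one attempt and no reset: what is moved stays moved. The work goes in short steps, Python scripts to look and compute and a tool call to move; the robot and the scene stay as the last step left them, time stands still between calls to the robot, and variables do not carry over. Pictures are saved under pics/ and viewed, and the job is handed in when it is done.

Besides the shell and the picture viewer there is one more tool, called after "Emit:" as name(argument=value, ...) on one line, values as JSON. arm_command: Moves the arm, as the interface text tells. Shift numbers are shares of 0.8 m and turn numbers shares of 30 degrees, none past 1 either way. Its arguments: {"type":"object","properties":{"rows":{"type":"array","items":{"type":"array","items":{"type":"number","minimum":-1,"maximum":1}}},"grip_force":{"type":"number"}},"required":["rows"]}

```bash
mkdir -p pics; ls; cat > h.py <<'E'
import numpy as np, cv2
from plant import robot, read_camera, ticket
def cap(n,tag):
    c=read_camera(n); cv2.imwrite(f'pics/{tag}.png',c['frame'][...,::-1])
    np.savez(f'pics/{tag}.npz',**{k:np.array(c[k]) for k in c}); return c
def load(tag): return dict(np.load(f'pics/{tag}.npz'))
def ray(c,px):
    K=np.array(c['camera_matrix'],float);d=np.array(c['dist_coeffs'],float)
    u=cv2.undistortPoints(np.array(px,float).reshape(-1,1,2),K,d).reshape(-1,2)
    T=np.array(c['cam_to_world']); D=np.c_[u[:,0],-u[:,1],-np.ones(len(u))]@T[:3,:3].T
    return T[:3,3],D
def at_z(c,px,z):
    o,D=ray(c,px); return o+D*((z-o[2])/D[:,2])[:,None]
def proj(c,P):
    K=np.array(c['camera_matrix'],float);d=np.array(c['dist_coeffs'],float);T=np.array(c['cam_to_world'])
    p=(np.array(P,float).reshape(-1,3)-T[:3,3])@T[:3,:3]; p=p*[1,-1,-1]
    return cv2.projectPoints(p,np.zeros(3),np.zeros(3),K,d)[0].reshape(-1,2)
def crop(tag,x0,y0,x1,y1,s,out):
    im=cv2.imread(f'pics/{tag}.png')[y0:y1,x0:x1]; cv2.imwrite(f'pics/{out}.png',cv2.resize(im,None,fx=s,fy=s,interpolation=cv2.INTER_CUBIC))
E
python3 - <<'E'
from h import *
for n in('scene','top','wrist'):
    c=cap(n,n+'0'); print(n,np.round(c['cam_to_world'],3).tolist(),np.round(c['camera_matrix'],0).tolist())
print(robot.read_state())
E
```

```text
pics
scene [[0.176, -0.691, 0.701, 1.262], [0.984, 0.13, -0.119, -0.152], [-0.009, 0.711, 0.703, 0.804], [0.0, 0.0, 0.0, 1.0]] [[478.0, 0.0, 312.0], [0.0, 478.0, 237.0], [0.0, 0.0, 1.0]]
top [[-0.061, 0.977, -0.203, 0.365], [-0.998, -0.061, 0.006, -0.001], [-0.006, 0.203, 0.979, 1.089], [0.0, 0.0, 0.0, 1.0]] [[492.0, 0.0, 322.0], [0.0, 492.0, 243.0], [0.0, 0.0, 1.0]]
wrist [[0.435, 0.874, 0.216, 0.32], [-0.9, 0.423, 0.101, -0.511], [-0.003, -0.239, 0.971, 0.384], [0.0, 0.0, 0.0, 1.0]] [[420.0, 0.0, 318.0], [0.0, 420.0, 234.0], [0.0, 0.0, 1.0]]
{'t': 0.15, 'q': array([-1.20643087e+00,  1.30961852e-01,  1.48901067e+00, -2.13762491e-05,
        1.52300183e+00, -8.54040882e-02]), 'dq': array([-0.00106209, -0.00192623, -0.00300628, -0.00110394, -0.00076358,
        0.00071578]), 'joint_torque': array([ 4.97152614e-04, -5.60477722e+01, -4.92333698e+01,  7.69098778e-02,
        3.06630658e-02, -6.93547236e-05]), 'tool_pos': array([ 0.26072063, -0.53994258,  0.23485398]), 'orientation': array([-3.06115544e+00, -7.00253559e-01,  3.34810724e-04]), 'force': array([ 0.4320627 , -0.26410745,  0.3708567 ]), 'wrist_torque': array([-0.01482523,  0.04789111, -0.01305571]), 'opening': 0.09301920201274474}
```

View pics/top0.png

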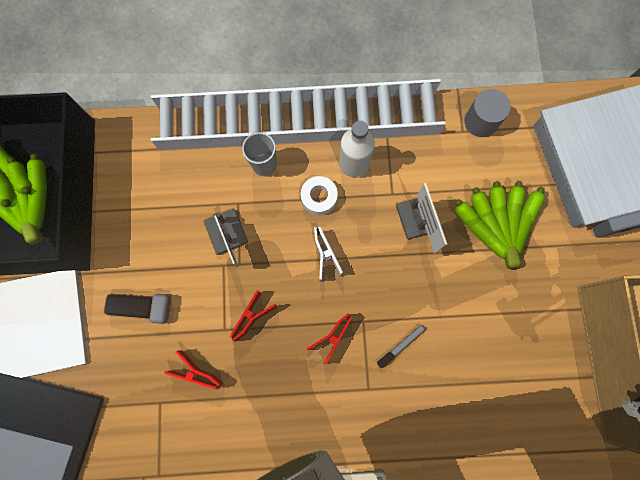

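View pics/scene0.png

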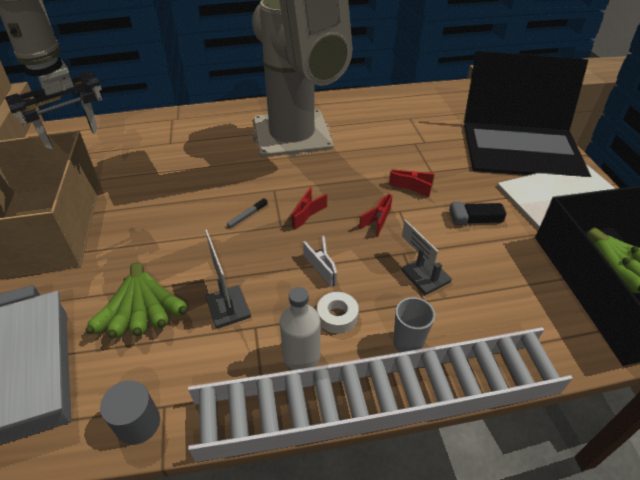

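View pics/wrist0.png

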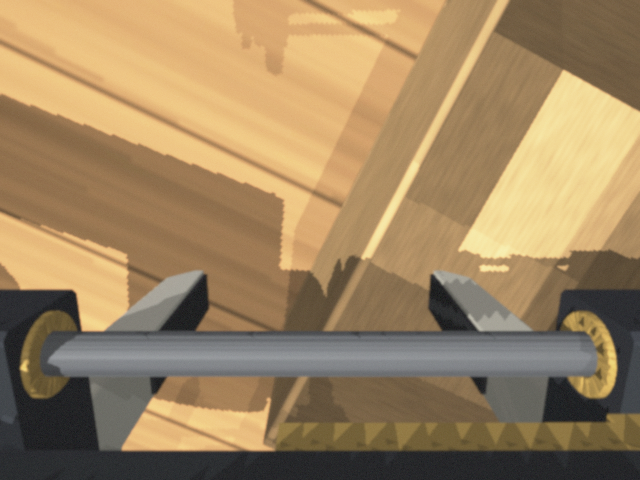

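Top view: the silver clip is at about (327,255), the larger card at about (432,218) and the small card at (228,235). I'll enlarge these.

```bash
python3 - <<'E'
from h import *
crop('top0',295,215,365,285,9,'c1'); crop('top0',385,170,465,260,7,'c2'); crop('scene0',285,220,355,300,8,'c3'); crop('scene0',190,220,270,340,5,'c4')
E
```

```text
(no output)
```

View pics/c1.png

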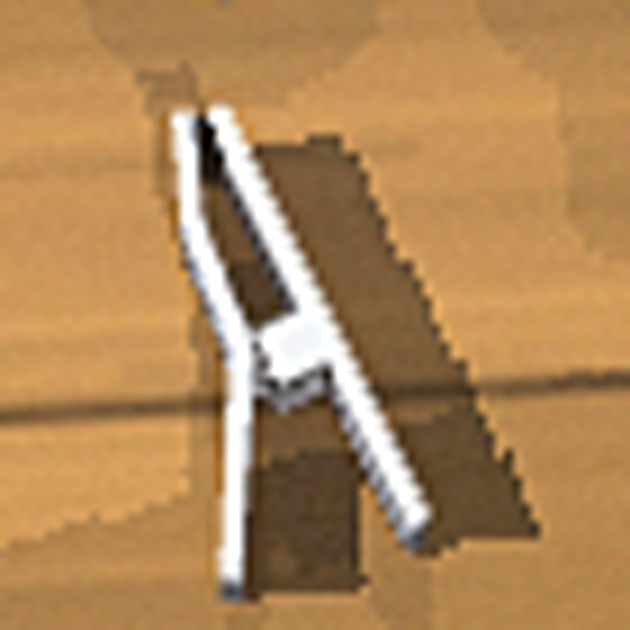

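View pics/c2.png

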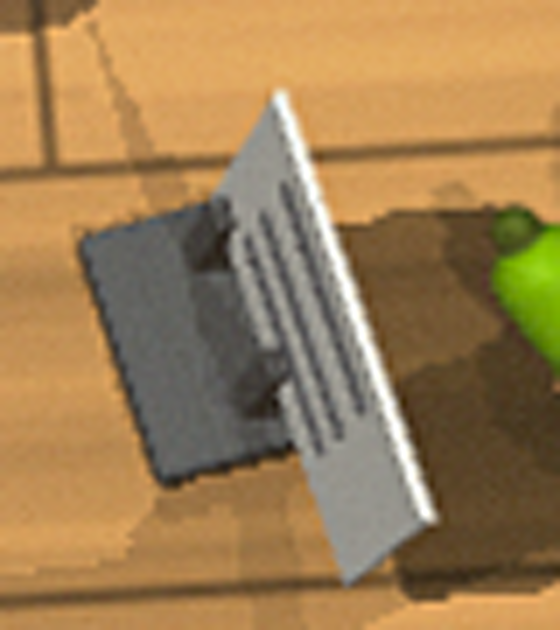

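View pics/c3.png

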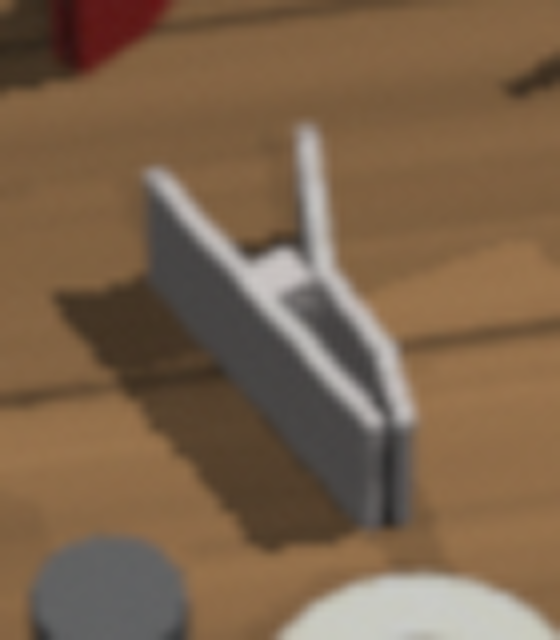

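View pics/c4.png

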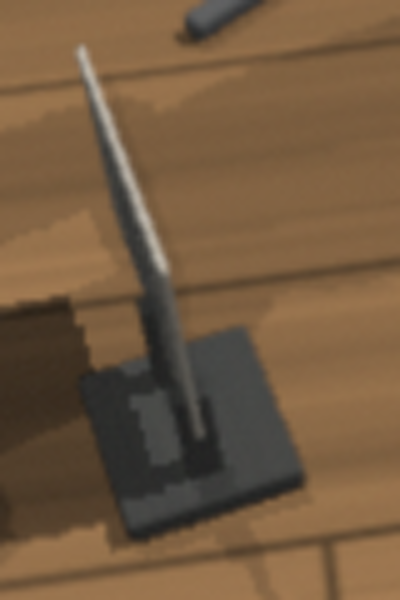

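```bash
python3 - <<'E'
from h import *
c=load('top0'); s=load('scene0')
def P(pts,x0,y0,k): return [[x0+(u+.5)/k-.5,y0+(v+.5)/k-.5] for u,v in pts]
# top: plate tail end, plate jaw tip, lever tail
w=at_z(c,P([(420,522),(218,108),(232,580),(183,112)],295,215,9),.044);print('clip top cam',np.round(w,4).tolist())
w2=at_z(s,P([(155,172),(373,424),(306,126),(405,418)],285,220,8),.044);print('clip scene',np.round(w2,4).tolist())
for a in (w,w2):
    d=a[1]-a[0]; print(np.linalg.norm(d),np.degrees(np.arctan2(d[1],d[0])))
k=at_z(c,P([(282,94),(433,521),(346,582)],385,170,7),[.145]);k[2]=at_z(c,P([(346,582)],385,170,7),.045)[0];print('card',np.round(k,4).tolist())
k2=at_z(s,P([(80,48),(163,273)],190,220,5),.145);print('card scene',np.round(k2,4).tolist())
for a in(k,k2):
    d=a[0]-a[1]; print(np.linalg.norm(d),np.degrees(np.arctan2(d[1],d[0])))
E
```

```text
clip top cam [[0.5156, -0.0464, 0.044], [0.6197, -0.0045, 0.044], [0.5045, -0.0009, 0.044], [0.6192, 0.004, 0.044]]
clip scene [[0.5133, -0.0437, 0.044], [0.6161, -0.0027, 0.044], [0.5031, 0.0014, 0.044], [0.6156, 0.006, 0.044]]
0.11222158851876687 21.92582016708632
0.11060077748152171 21.743557196713798
card [[0.6713, -0.2216, 0.145], [0.5445, -0.2506, 0.145], [0.5462, -0.2483, 0.045]]
card scene [[0.5432, -0.2467, 0.145], [0.6694, -0.2189, 0.145]]
0.13004144787347166 12.890285894346476
0.1292431127176992 -167.60536281088287
```

Both cameras agree to about 2–3 mm, and the lengths check out at 112 and 130 mm. The clip's yaw is about 21.8° with its origin near (0.559, -0.016). The card edge is near (0.544, -0.249) with yaw 12.7°. Next I'll hover over the tails.

Emit:
arm_command(rows=[[0.02, 0.03, 0.03, 0, 0, 0, 0], [0.328, 0.651, 0.0, 0, 0, -0.133, 0.1], [0.328, 0.651, 0.0, 0, 0, -0.133, 0.19], [0.328, 0.651, 0.0, 0, 0, -0.133, 0.19], [0.328, 0.651, 0.0, 0, 0, -0.133, 0.19], [0.328, 0.651, 0.0, 0, 0, -0.133, 0.19], [0.328, 0.651, 0.0, 0, 0, -0.133, 0.19], [0.328, 0.651, 0.0, 0, 0, -0.133, 0.19], [0.328, 0.651, 0.0, 0, 0, -0.133, 0.19], [0.328, 0.651, 0.0, 0, 0, -0.133, 0.19], [0.328, 0.651, 0.0, 0, 0, -0.133, 0.19], [0.328, 0.651, 0.0, 0, 0, -0.133, 0.19]])

```text
t: 1.15
tool_pos: [0.4805, -0.1036, 0.2389]
orientation: [-3.084, -0.593, 0.0]
force: [1.4, -0.8, 0.4]
opening: 0.0752
```

Emit:
arm_command(rows=[[0, 0, 0, 0, 0, 0, 0.19]])

```text
t: 1.23
tool_pos: [0.4823, -0.0975, 0.2383]
orientation: [-3.079, -0.601, -0.001]
force: [0.8, 0.3, 0.7]
opening: 0.0755
```

Emit:
arm_command(rows=[[0.051, 0.098, -0.075, 0, 0, -0.01, 0.19], [0.051, 0.098, -0.075, 0, 0, -0.01, 0.19], [0.051, 0.098, -0.075, 0, 0, -0.01, 0.19], [0.051, 0.098, -0.075, 0, 0, -0.01, 0.19], [0.051, 0.098, -0.075, 0, 0, -0.01, 0.19]])

```text
t: 1.65
tool_pos: [0.5221, -0.0183, 0.1767]
orientation: [-3.079, -0.597, 0.004]
force: [0.1, 0.0, 0.9]
opening: 0.0754
```

```bash
python3 - <<'E'
from h import *
c=cap('wrist','w1'); st=robot.read_state(); print(st['tool_pos'],st['orientation'],c['cam_to_world'][:3,3])
E
```

```text
[ 0.52263397 -0.01926471  0.17794582] [-3.08067959e+00 -5.95140001e-01  8.04523461e-04] [0.58394736 0.00590004 0.32545252]
```

View pics/w1.png

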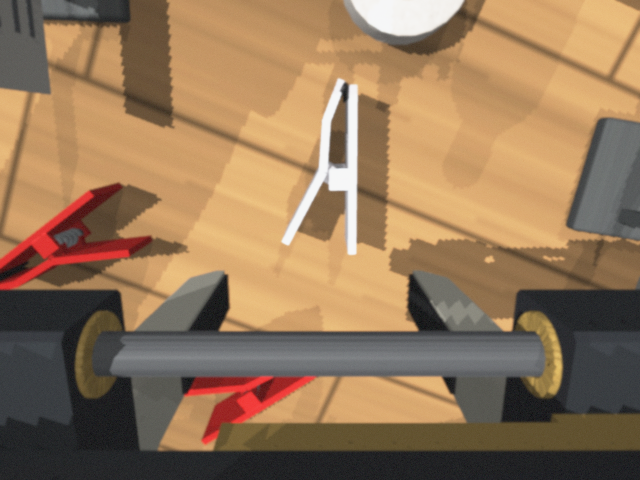

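```bash
python3 - <<'E'
from h import *
c=load('w1'); a=at_z(c,[(351.5,252),(352.5,87),(287,243)],.044); print(np.round(a,4)); d=a[1]-a[0]; print(np.linalg.norm(d),np.degrees(np.arctan2(d[1],d[0])))
e=at_z(load('scene0'),[(320,237)],.0)
u=d[:2]/np.linalg.norm(d[:2]); v=np.array([-u[1],u[0]])
for p,x in((a[0],-.052),(a[1],.06)):
    print('tails grasp',p[:2]+u*(-.034-x)+v*.0205)
E
```

```text
[[ 0.5151 -0.045   0.044 ]
 [ 0.6157 -0.0028  0.044 ]
 [ 0.5043 -0.001   0.044 ]]
0.10910080255681305 22.732707594110558
tails grasp [ 0.5237709  -0.01912938]
tails grasp [ 0.52109692 -0.02024973]
```

Wrist camera puts the tail grasp point at (0.5225, -0.0195), matching the current TCP, so I'll descend straight down.

Emit:
arm_command(rows=[[0, 0, -0.05, 0, 0, 0, 0.19], [0, 0, -0.1, 0, 0, 0, 0.19], [0, 0, -0.14, 0, 0, 0, 0.19], [0, 0, -0.17, 0, 0, 0, 0.19], [0, 0, -0.19, 0, 0, 0, 0.19], [0, 0, -0.192, 0, 0, 0, 0.19], [0, 0, -0.192, 0, 0, 0, 0.19], [0, 0, -0.192, 0, 0, 0, 0.19]])

```text
t: 2.37
tool_pos: [0.5239, -0.0203, 0.0263]
orientation: [-3.082, -0.594, -0.003]
force: [0.1, -0.3, 0.2]
opening: 0.0755
```

Emit:
arm_command(rows=[[0, 0, 0, 0, 0, 0, 0.4], [0, 0, 0, 0, 0, 0, 0.5], [0, 0, 0, 0, 0, 0, 0.6], [0, 0, 0, 0, 0, 0, 0.7], [0, 0, 0, 0, 0, 0, 0.8], [0, 0, 0, 0, 0, 0, 0.9], [0, 0, 0, 0, 0, 0, 0.9], [0, 0, 0, 0, 0, 0, 0.9]], grip_force=25)

```text
t: 3.03
tool_pos: [0.5246, -0.0206, 0.0268]
orientation: [-3.083, -0.594, -0.005]
force: [1.2, -3.1, 4.9]
opening: 0.027
```

```bash
python3 - <<'E'
from h import *
c=cap('wrist','w2'); cap('top','top2'); st=robot.read_state(); print(st['tool_pos'],st['orientation'],st['opening'],st['force'])
E
```

```text
[ 0.52459902 -0.02056158  0.02683134] [-3.08263089 -0.59374356 -0.0048219 ] 0.02718547598401991 [ 1.03166987 -2.88362035  5.67781599]
```

View pics/w2.png

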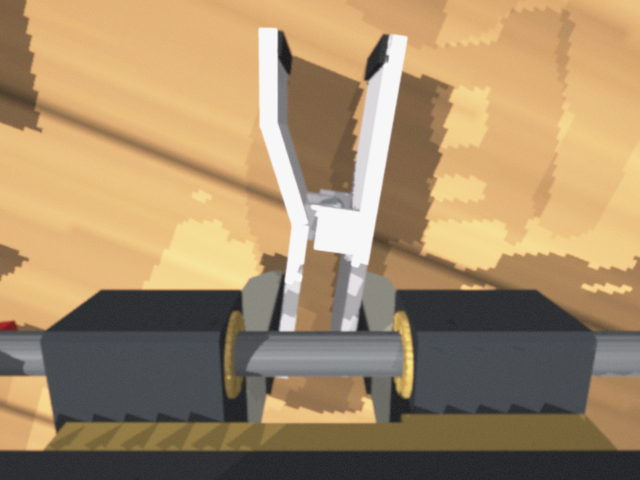

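```bash
python3 - <<'E'
from h import *
crop('w2',220,10,450,400,2,'c5'); crop('top2',290,210,370,300,7,'c6')
E
```

```text
(no output)
```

View pics/c5.png

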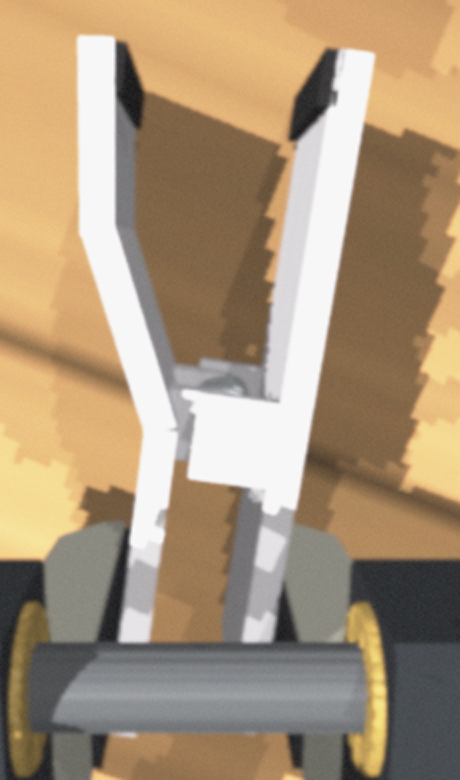

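View pics/c6.png

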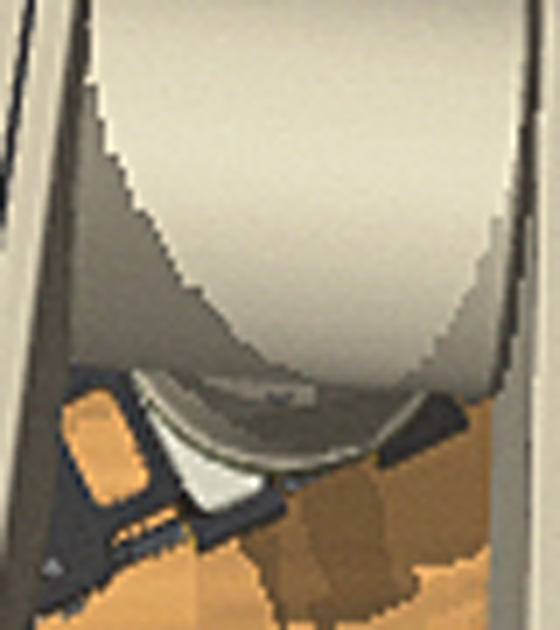

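```bash
python3 - <<'E'
from h import *
c=load('w2')
pts=[(356,52),(283,505),(96,37),(97,232),(160,430),(140,640),(256,640)]
a=at_z(c,[[220+(u+.5)/2-.5,10+(v+.5)/2-.5] for u,v in pts],.044)
st=robot.read_state();print(np.round(a,4)); 
for i,j in((1,0),(3,2),(5,4),(6,0)):
    d=a[i]-a[j]; print(np.degrees(np.arctan2(-d[1],-d[0]))%180,np.linalg.norm(d))
from scipy.spatial.transform import Rotation as R
r=R.from_rotvec(st['orientation']).as_matrix(); print(r, np.degrees(np.arctan2(r[1,0],r[0,0])))
print('in tool',np.round((a-st['tool_pos'])@r*1000,1))
E
```

```text
[[ 0.6192 -0.0074  0.044 ]
 [ 0.5521 -0.0247  0.044 ]
 [ 0.607   0.0283  0.044 ]
 [ 0.5815  0.0187  0.044 ]
 [ 0.5563 -0.0013  0.044 ]
 [ 0.5207 -0.0115  0.044 ]
 [ 0.5282 -0.0299  0.044 ]]
14.43970704872316 0.06929685263016258
20.56917329206472 0.027331100640551546
15.945650280528966 0.0369603177034703
13.901044051222136 0.09376691335920344
[[ 0.92845293  0.37144111  0.00258179]
 [ 0.37143405 -0.928455    0.002838  ]
 [ 0.00345123 -0.00167599 -0.99999264]] 21.804222302317328
in tool [[ 92.8  22.9 -16.9]
 [ 24.   14.  -17.1]
 [ 94.8 -14.8 -16.8]
 [ 67.4 -15.4 -16.9]
 [ 36.6  -6.1 -17. ]
 [ -0.2  -9.9 -17.2]
 [ -0.1  10.  -17.2]]
```

The clip is squeezed open (opening 27 mm) but turned about -7.5° within the grip. I'll firm up the grip, lift, and remeasure.

Emit:
arm_command(rows=[[0, 0, 0, 0, 0, 0, 0.95], [0, 0, 0, 0, 0, 0, 0.95], [0, 0, 0.02, 0, 0, 0, 0.95], [0, 0, 0.05, 0, 0, 0, 0.95], [0, 0, 0.08, 0, 0, 0, 0.95], [0, 0, 0.1, 0, 0, 0, 0.95], [0, 0, 0.1, 0, 0, 0, 0.95], [0, 0, 0.1, 0, 0, 0, 0.95], [0, 0, 0.1, 0, 0, 0, 0.95]], grip_force=40)

```text
t: 3.88
tool_pos: [0.5234, -0.0203, 0.1049]
orientation: [-3.082, -0.594, -0.001]
force: [-0.2, 0.3, -2.1]
opening: 0.0264
```

```bash
python3 - <<'E'
from h import *
c=cap('wrist','w3'); cap('scene','s3'); st=robot.read_state(); print(st['t'],st['tool_pos'],st['orientation'],st['opening'],st['force'])
crop('w3',220,10,450,400,2,'c7'); crop('s3',230,130,400,290,4,'c8')
E
```

```text
3.9833 [ 0.5230828  -0.02028855  0.10462849] [-3.08140061e+00 -5.93625394e-01  4.96847006e-04] 0.026351642635151582 [-0.46465921 -0.07313495 -0.89285053]
```

View pics/c7.png

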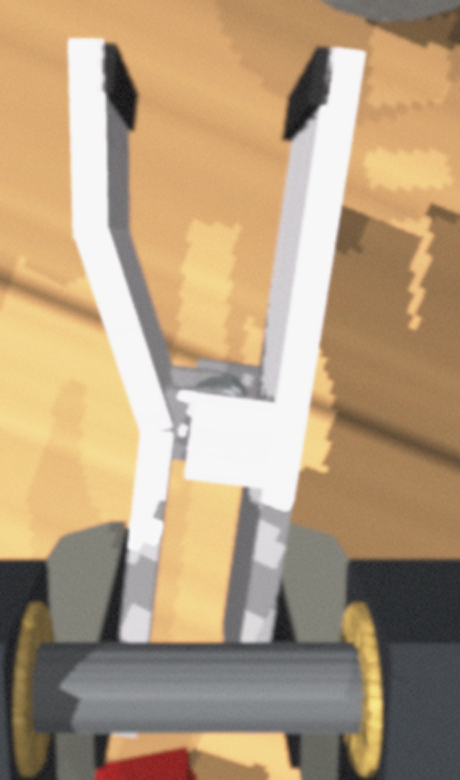

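View pics/c8.png

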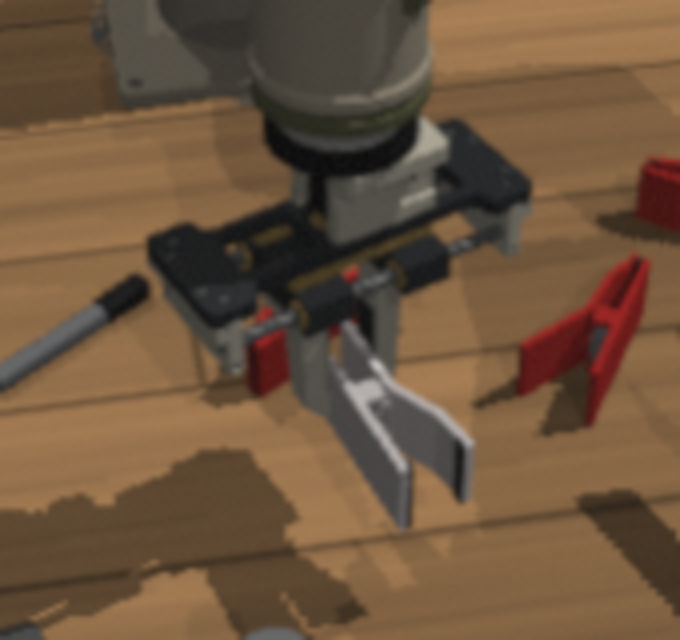

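```bash
python3 - <<'E'
from h import *
from scipy.spatial.transform import Rotation as R
c=load('w3');s=load('s3');st=robot.read_state();r=R.from_rotvec(st['orientation']).as_matrix();tp=st['tool_pos']
W=lambda pts:[[220+(u+.5)/2-.5,10+(v+.5)/2-.5] for u,v in pts]
S=lambda pts:[[230+(u+.5)/4-.5,130+(v+.5)/4-.5] for u,v in pts]
pts=[(347,50),(278,505),(87,40),(90,232),(153,430)]
a=at_z(c,W(pts),tp[2]+.0172)
print('in tool',np.round((a-tp)@r*1000,1)); d=a[0]-a[1]
yaw=np.arctan2(d[1],d[0]);print(np.degrees(yaw))
def tri(p,q):
    o1,D1=ray(c,p);o2,D2=ray(s,q);D1=D1[0];D2=D2[0]
    t=np.linalg.lstsq(np.c_[D1,-D2],o2-o1,rcond=None)[0]; return (o1+t[0]*D1+o2+t[1]*D2)/2,np.linalg.norm(o1+t[0]*D1-o2-t[1]*D2)
for p,q in(((347,50),(405,460)),((87,40),(467,440))):
    x,e=tri(W([p]),S([q]));print('tri',x,e)
print(a[0],a[2])
E
```

```text
in tool [[ 93.3  21.6 -17.2]
 [ 24.3  13.2 -17.2]
 [ 94.7 -16.1 -17.1]
 [ 67.7 -16.4 -17.1]
 [ 36.9  -7.2 -17.2]]
14.890116092140886
tri [ 0.61615253 -0.00513826  0.12847722] 0.00020429392735091777
tri [0.60459525 0.0292032  0.12472603] 2.0747247049705342e-05
[ 0.61778942 -0.00572156  0.12182849] [0.60503826 0.02975999 0.12182849]
```

The clip is held level, yawed -6.9° relative to the tool, with the mouth at tool-frame (75.6, 1.0) mm. I'll move to a standoff 70 mm before the card edge, backing off first and then going sideways.

Emit:
arm_command(rows=[[-0.05, -0.01, 0, 0, 0, 0, 0.95], [-0.1, -0.03, 0, 0, 0, 0, 0.95], [-0.143, -0.07, 0, 0, 0, -0.03, 0.95], [-0.143, -0.12, 0, 0, 0, -0.073, 0.95], [-0.143, -0.17, 0, 0, 0, -0.073, 0.95], [-0.143, -0.22, -0.004, 0, 0, -0.073, 0.95], [-0.143, -0.27, -0.008, 0, 0, -0.073, 0.95], [-0.143, -0.31, -0.008, 0, 0, -0.073, 0.95], [-0.143, -0.334, -0.008, 0, 0, -0.073, 0.95], [-0.143, -0.334, -0.008, 0, 0, -0.073, 0.95], [-0.143, -0.334, -0.008, 0, 0, -0.073, 0.95], [-0.143, -0.334, -0.008, 0, 0, -0.073, 0.95]])

```text
t: 4.98
tool_pos: [0.408, -0.2863, 0.0969]
orientation: [-3.09, -0.534, 0.003]
force: [0.2, -0.1, -1.9]
opening: 0.0266
```

```bash
python3 - <<'E'
from h import *
cap('wrist','w4'); cap('scene','s4'); cap('top','t4'); st=robot.read_state(); print(st['t'],st['tool_pos'],st['orientation'],st['opening'],st['force'])
crop('s4',130,150,270,330,4,'c9'); crop('t4',385,170,465,320,5,'c10')
E
```

```text
5.1333 [ 0.4086583  -0.28614325  0.09779222] [-3.09097524e+00 -5.36647446e-01  1.08108101e-03] 0.026565314633293168 [-0.25148308  0.3494661  -0.82662128]
```

View pics/w4.png

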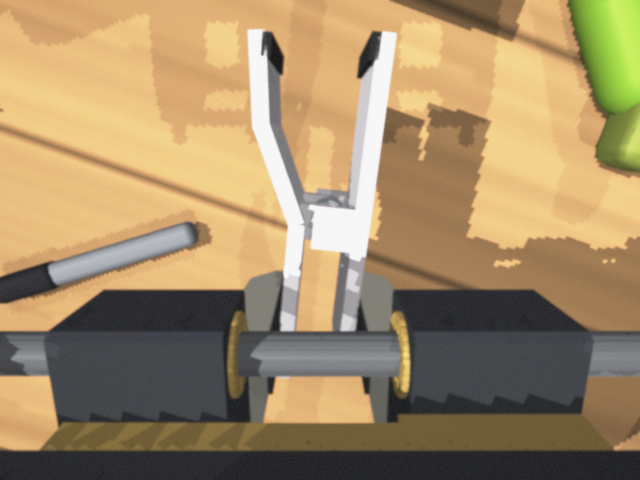

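View pics/c9.png

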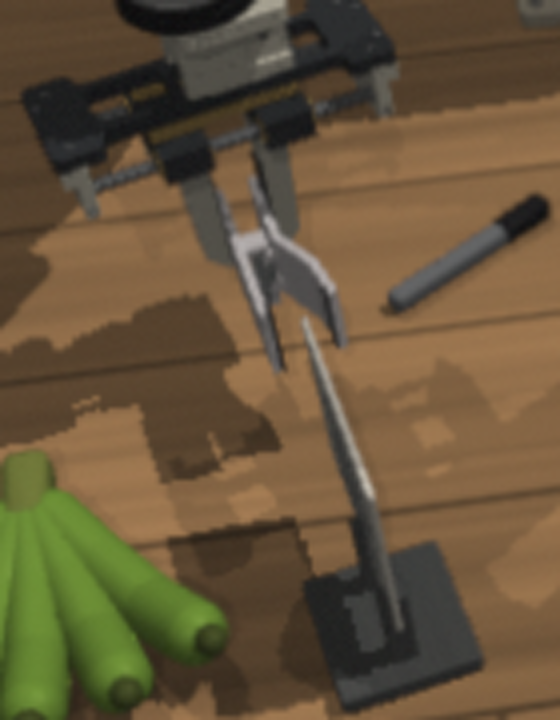

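View pics/t4.png

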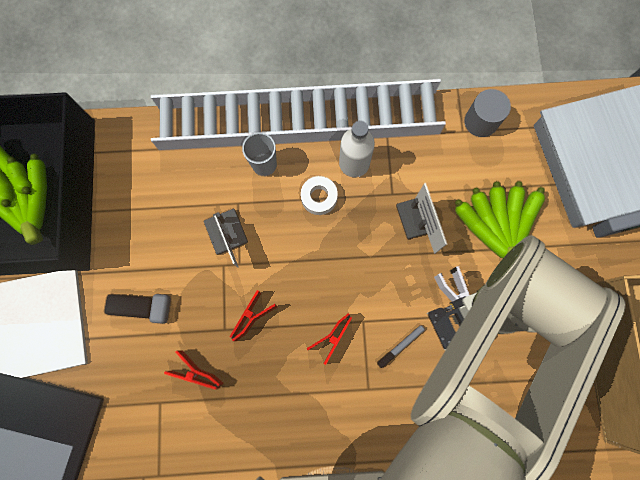

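Scene view: the open jaws line up with the card edge and stop just short of it. I'll remeasure the mouth against the card in both fixed cameras, so that calibration bias cancels.

```bash
python3 - <<'E'
from h import *
crop('t4',415,175,485,335,5,'c11');crop('s4',185,200,225,250,14,'c12');crop('w4',220,10,450,270,3,'c13')
E
```

```text
(no output)
```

View pics/c11.png

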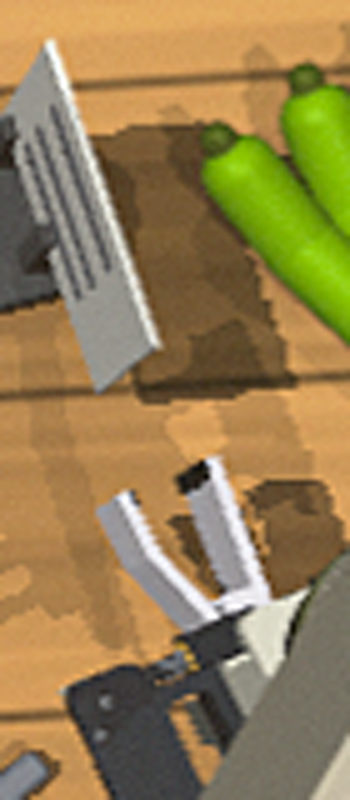

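View pics/c12.png

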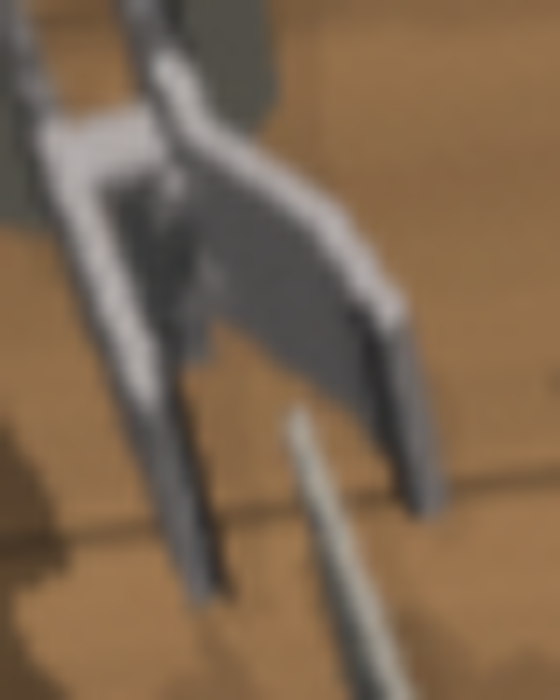

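View pics/c13.png

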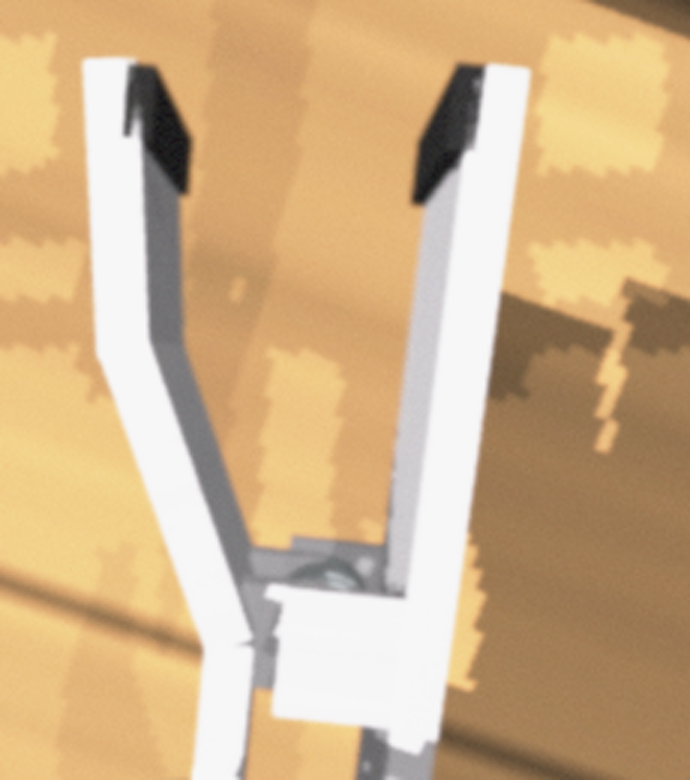

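```bash
python3 - <<'E'
from h import *
from scipy.spatial.transform import Rotation as R
c=load('w4');s=load('s4');t=load('t4');st=robot.read_state();r=R.from_rotvec(st['orientation']).as_matrix();tp=st['tool_pos']
f=lambda pts,x0,y0,k:[[x0+(u+.5)/k-.5,y0+(v+.5)/k-.5] for u,v in pts]
zt=tp[2]+.0172
a=at_z(c,f([(508,68),(412,735),(109,62)],220,10,3),zt); print('in tool',np.round((a-tp)@r*1000,1)); d=a[0]-a[1]
yaw=np.arctan2(d[1],d[0]);print('tool yaw',np.degrees(np.arctan2(r[1,0],r[0,0])),'clip yaw',np.degrees(yaw))
u=np.array([np.cos(yaw),np.sin(yaw)]);v=np.array([-u[1],u[0]])
print('plate tip w',a[0],'lever tip',a[2],'mouth w',a[0][:2]-.02*u+.018*v)
# fixed cams: tip tops
b=at_z(s,f([(148,395),(395,308)],185,200,14),zt);print('scene tips',b)
e=at_z(t,f([(212,461),(124,494)],415,175,5),zt);print('top tips',e)
k=np.deg2rad(12.7);cu=np.array([np.cos(k),np.sin(k)]);cv=np.array([-cu[1],cu[0]])
for nm,tips,edge in(('scene',b,[.5432,-.2467]),('top',e,[.5445,-.2506]),('wrist',a[[0,2]],[.544,-.2487])):
    m=tips[0][:2]-.02*u+.018*v; g=tips[:,:2].mean(0)
    q=np.array(edge)-m; h=np.array(edge)-g; print(nm,'edge in card axes rel mouth',q@cu,q@cv,' rel mid tips',h@cu,h@cv)
E
```

```text
in tool [[ 92.7  20.1 -17.3]
 [ 26.3  12.4 -17.3]
 [ 93.3 -18.  -17.1]]
tool yaw 19.69873275175137 clip yaw 13.026786537821542
plate tip w [ 0.50276882 -0.27391737  0.11499222] lever tip [ 0.49050209 -0.237807    0.11499222] mouth w [ 0.47922621 -0.26088873]
scene tips [[ 0.50179227 -0.27289595  0.11499222]
 [ 0.48934935 -0.2353975   0.11499222]]
top tips [[ 0.50281279 -0.27417318  0.11499222]
 [ 0.49173434 -0.23792318  0.11499222]]
scene edge in card axes rel mouth 0.06625609127583484 -0.0014339217067925974  rel mid tips 0.04810105593995784 -0.003206563705078822
top edge in card axes rel mouth 0.06595212029240413 -0.004053963124460632  rel mid tips 0.047268777880565285 -0.0050676679224120015
wrist edge in card axes rel mouth 0.06586871630540549 -0.0023497398272694344  rel mid tips 0.04778032567723241 -0.003425956952177053
```

All three views agree: the edge is 66 mm ahead of the mouth and about 3 mm to -y. I'll correct sideways first, then advance slowly to just past the tips.

Emit:
arm_command(rows=[[0.0008, -0.0037, 0, 0, 0, 0, 0.95], [0.013, -0.001, 0, 0, 0, 0, 0.95], [0.025, 0.002, 0, 0, 0, 0, 0.95], [0.038, 0.005, 0, 0, 0, 0, 0.95], [0.05, 0.0075, 0, 0, 0, 0, 0.95], [0.062, 0.01, 0, 0, 0, 0, 0.95], [0.062, 0.01, 0, 0, 0, 0, 0.95], [0.062, 0.01, 0, 0, 0, 0, 0.95]])

```text
t: 5.8
tool_pos: [0.4588, -0.2778, 0.0976]
orientation: [-3.09, -0.539, 0.002]
force: [-0.6, -0.2, -0.9]
opening: 0.0262
```

```bash
python3 - <<'E'
from h import *
cap('wrist','w5'); cap('scene','s5'); cap('top','t5'); st=robot.read_state(); print(st['t'],st['tool_pos'],st['orientation'],st['opening'],st['force'])
crop('s5',185,200,235,260,11,'c14'); crop('t5',415,175,485,305,5,'c15'); crop('w5',220,0,450,270,3,'c16')
E
```

```text
5.95 [ 0.45788126 -0.27810517  0.09755084] [-3.09065749e+00 -5.36564463e-01  1.98982756e-03] 0.02602297755899911 [ 0.8234529   0.53830277 -1.29930413]
```

View pics/c16.png

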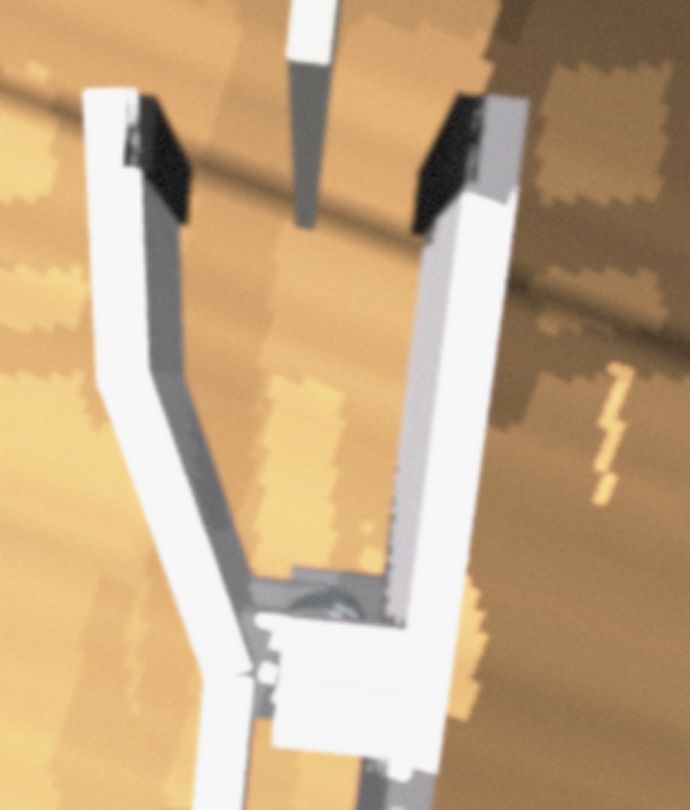

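View pics/c14.png

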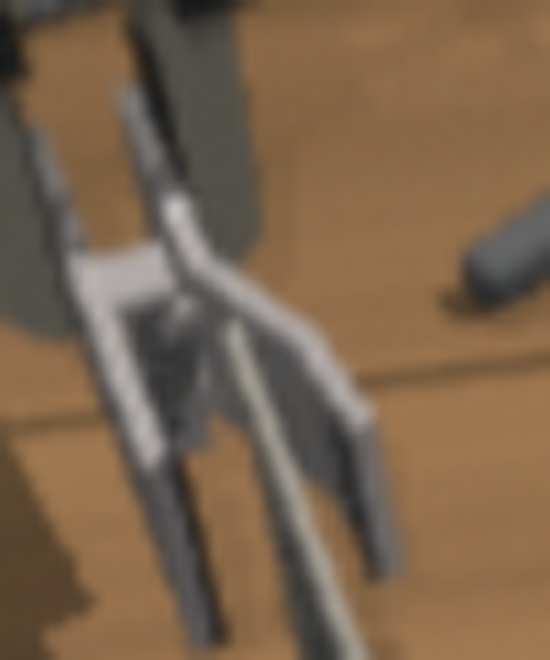

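View pics/c15.png

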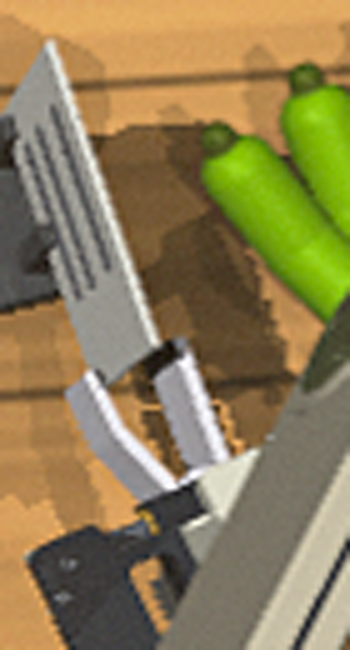

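```bash
python3 - <<'E'
from h import *
c=load('w5');st=robot.read_state();tp=st['tool_pos']
f=lambda pts,x0,y0,k:[[x0+(u+.5)/k-.5,y0+(v+.5)/k-.5] for u,v in pts]
zt=tp[2]+.0172
a=at_z(c,f([(507,98),(415,765),(109,90)],220,0,3),zt); d=a[0]-a[1];yaw=np.arctan2(d[1],d[0])
u=np.array([np.cos(yaw),np.sin(yaw)]);v=np.array([-u[1],u[0]])
m=a[0][:2]-.02*u+.018*v
print(np.degrees(yaw),m)
for p,z in(((308,63),.145),((305,226),.045)):
    e=at_z(c,f([p],220,0,3),z)[0]; q=e[:2]-m; print(e,'in clip',q@u,q@v)
E
```

```text
13.54654845190536 [ 0.53010549 -0.25229306]
[ 0.54357592 -0.24831715  0.145     ] in clip 0.014026976601643813 0.0007100514854755905
[ 0.54415518 -0.24802126  0.045     ] in clip 0.014659434334217333 0.0008620218553608385
```

The edge is 14.3 mm ahead of the mouth and 0.8 mm off centre, so I'll advance 20 mm more.

Emit:
arm_command(rows=[[0.006, 0.0015, 0, 0, 0, 0, 0.95], [0.012, 0.003, 0, 0, 0, 0, 0.95], [0.018, 0.0045, 0, 0, 0, 0, 0.95], [0.0245, 0.006, 0, 0, 0, 0, 0.95], [0.0245, 0.006, 0, 0, 0, 0, 0.95], [0.0245, 0.006, 0, 0, 0, 0, 0.95], [0.0245, 0.006, 0, 0, 0, 0, 0.95], [0.0245, 0.006, 0, 0, 0, 0, 0.95]])

```text
t: 6.62
tool_pos: [0.4773, -0.2733, 0.0975]
orientation: [-3.091, -0.537, 0.002]
force: [-0.7, -0.3, -1.2]
opening: 0.0261
```

```bash
python3 - <<'E'
from h import *
cap('wrist','w6'); cap('scene','s6'); cap('top','t6'); st=robot.read_state(); print(st['t'],st['tool_pos'],st['orientation'],st['opening'],st['force'],abs(st['dq']).max())
crop('s6',165,190,285,340,4,'c17'); crop('w6',220,0,450,270,3,'c19')
E
```

```text
6.7667 [ 0.47732655 -0.27335361  0.09753165] [-3.09065877e+00 -5.36251666e-01  2.09023263e-03] 0.026125803701687267 [ 0.46829131  0.17222671 -0.38404799] 0.0023791049407573405
```

View pics/c19.png

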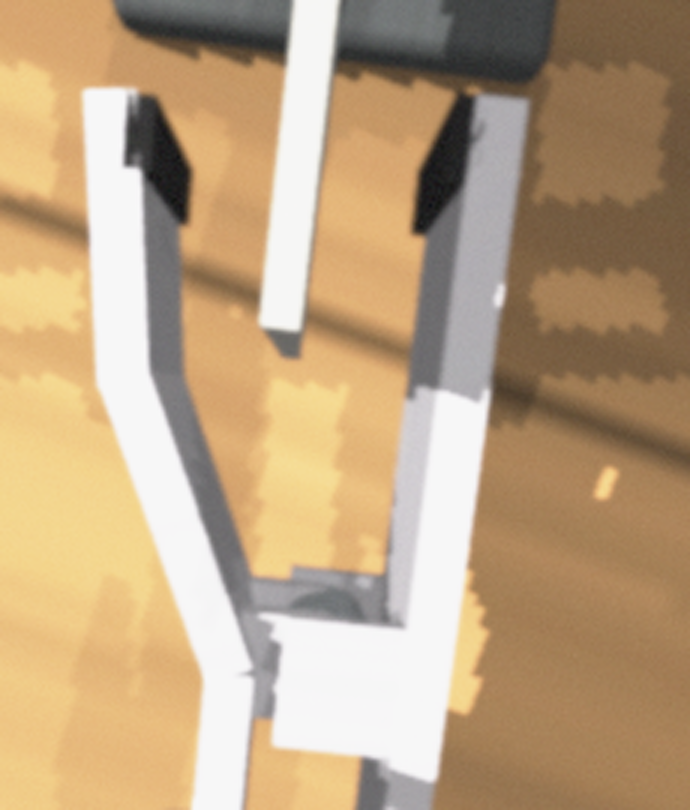

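View pics/c17.png

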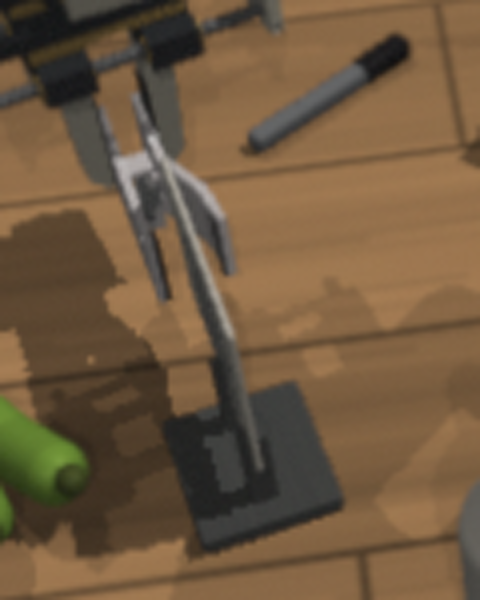

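View pics/t6.png

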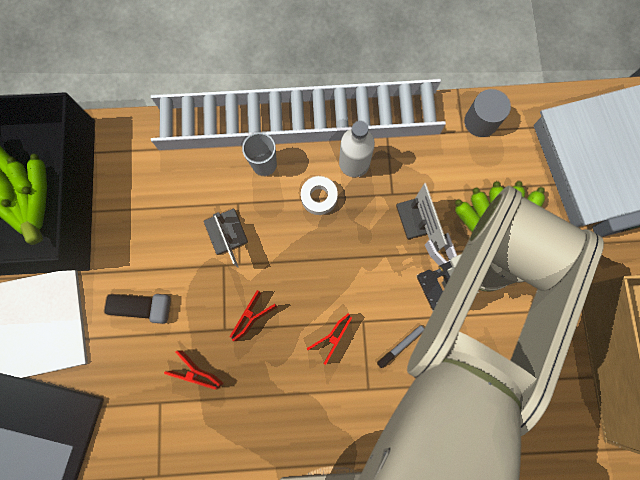

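```bash
python3 - <<'E'
from h import *
c=load('w6');st=robot.read_state();tp=st['tool_pos']
f=lambda pts,x0,y0,k:[[x0+(u+.5)/k-.5,y0+(v+.5)/k-.5] for u,v in pts]
zt=tp[2]+.0172
a=at_z(c,f([(506,98),(412,765),(109,90)],220,0,3),zt); d=a[0]-a[1];yaw=np.arctan2(d[1],d[0])
u=np.array([np.cos(yaw),np.sin(yaw)]);v=np.array([-u[1],u[0]]); m=a[0][:2]-.02*u+.018*v
print(np.degrees(yaw),m, 'lever tip in clip',(a[2][:2]-m)@u,(a[2][:2]-m)@v)
for p,z in(((281,328),.145),((290,357),.045)):
    e=at_z(c,f([p],220,0,3),z)[0]; q=e[:2]-m; print(e,'in clip',q@u,q@v)
E
```

```text
13.280732093300376 [ 0.54861221 -0.24770126] lever tip in clip 0.016463317069019403 0.020004490391945896
[ 0.54376322 -0.24834919  0.145     ] in clip -0.004868148890883563 0.0004833255641746963
[ 0.54396009 -0.24790731  0.045     ] in clip -0.004575036513046434 0.0008681584714664375
```

The edge is at x -5 mm, y +0.6 mm in the mouth frame, with the clip still and the card untouched. I'm handing it in.

```bash
python3 -c "
from h import *
print(ticket.close_job()); st=robot.read_state(); print(st['t'],st['tool_pos'],st['opening'],st['force'])"
```

```text
the job is handed in; nothing more can be done
None
the job is handed in; nothing more can be done
```

The clip is held squeezed open around the free edge of the larger card, off the bench. I handed the job in at about 6.8 s with the grip still on. `close_job` reports no verdict, so the figures below are my own last checks.

| Check | Measured | Allowed |
|---|---|---|
| Card edge along the clip, from the mouth point | about -5 mm (25 mm inside the tips) | -26 to 12 mm |
| Card edge off mid-gape | about 0.6 mm | within 12.5 mm |
| Mouth height against the edge's half-way height (95 mm) | about 93 mm | within 28 mm |
| Clip yaw against the card | 13.3° vs 12.7°, so 0.6° apart | within 17° (0.3 rad) |

- **Grip:** finger opening was 26.1 mm, so the lever should be near its stop. The grip was set to 40 N. I did not read the lever angle directly.
- **Contact:** the wrist pictures show clear gaps between both jaws and the card. The tool force of under 1 N was noise level. The card's measured edge position did not change between pictures.
- **Bystanders:** the ones visible in the last top view, before handing in, looked unmoved. The arm hid part of the bananas.

**What disagreed:**
- The clip turned about 7° in the fingers while I squeezed it. I corrected for this with the tool yaw.
- Triangulating the jaw tips after the lift put them 3–7 mm higher than a level clip would be. That is a tilt of at most about 0.07 rad, or camera error, and is within tolerance.

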